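# Put a screwdriver away in a chest with a folding lid stay

### The job

Raise the lid of the blue tool chest until its folding stay locks over-centre and holds it up by itself, then lay (do not drop) the small red screwdriver inside. Press the yellow tab on the stay's knee with care until the joint has broken and stays broken, while the lid still stands up, and then bring the lid down by its handle and close it fully, never letting it fall. Do not force the stay or the lid against their stops, and leave the cup, the tin and the tape measure where they are.

Things in the scene. Friction and masses are not known exactly. Their poses are not given: they have to be found in the camera images.
- chest: blue steel tool chest, fixed to the bench: open box 180 (x) by 220 (y) by 75 high, walls and floor 5 thick. Origin at the centre of its underside; its front, with the lid handle, faces its -x, its lid hinges on the top of the rear (+x) wall, and the folding stay is outside its +y side.
- lid (a joint): lid angle (rad): 0 shut, grows as it opens. A slab 180 x 220 x 14, 0.7 to 1.1 kg, on a stiff hinge: it stays where left when steeper than about 1.1, falls from below 0.9. Lifting takes 5 to 10 N at the handle. The stay stops it at a hard end, set differently each time between 1.3 and 1.42; the locked lid rests about 0.04 below that end.
- lid_hinge (a point): point on the lid's hinge axis, in the middle of the chest's width, at the top of the rear wall (75 above the bench). The axis runs along the chest's y.
- lid_handle (a point): centre of the lid's handle: round steel bar 10 to 12 thick, 110 long, parallel to the hinge, 35 in front of the lid's front edge on two end posts; 215 from the hinge axis. Lid shut: in front of the chest, 82 above the bench; lid up: above the lid's edge. Axes are the lid's (the chest's when shut).
- stay_upper (a joint): knee angle of the stay (rad): about 0 folded (lid shut), 2.742 with both bars in line (lid at its end), 3.142 locked over-centre on the knee's stop. A weak spring carries the knee past in-line only if the lid is raised right to its end; easing the lid back about 10 mm at the handle then seats the lock. Pressed back to 0.3 or more below in-line it stays broken.
- knee_tab (a point): middle of the yellow round tab (13 thick, 31 long, along the chest's y) on the stay's knee, 35 outside the chest's +y side. Locked, it is 50 above the rim and the bars rise to the rear at about 55 degrees. Pressing it rearward and down, square to the bars, breaks the lock: 4 to 7 N while it moves, 20 mm to in-line, then it gives; 15 mm more is enough: farther on the finger slips off or drags the lid.
- stay_foot (a point): brass foot pivot of the stay, clamped in a vertical slot on the chest's +y side. The clamp slips (is forced) if the lid is pulled against its end with more than about 20 N at the handle.
- driver_grip (a point): small red screwdriver, 130 long, 20 wide, 19 high, lying flat, 0.12 kg: this point is in the middle of its red handle, half-way up. Its y axis runs along the tool toward the handle's end, which is 40 away; the blade's tip is 90 away toward -y.
- blue_cup: blue plastic cup, 71 across, 88 high, bystander; origin under its centre
- varnish_tin: dark round tin, 108 across, 122 high, bystander; origin under its centre
- tape_measure: yellow tape measure, 65 by 76 by 35 high, bystander; origin under its centre
Things that resemble listed ones, but are neither listed nor needed, are in the scene too. What is shaped like the part that bears driver_grip but orange is not meant.

How it is judged:
On the way, in this order (a step that is already met when the one before it is completed fails the run):
1. the lid stands up by itself on the locked stay, untouched (value of joint stay_upper above 3.042 rad and value of joint lid above 1.2 rad and contact force between each of the arm, the fingers and lid below 0.2 N), for 0.2 s.
2. the screwdriver lies inside the chest, let go, with the stay still locked (x of driver_grip in the frame of chest between -0.083 and 0.083 m and y of driver_grip in the frame of chest between -0.103 and 0.103 m and z of driver_grip in the frame of chest below 0.05 m and value of joint stay_upper above 3.042 rad and contact force between the fingers and driver below 0.1 N and linear speed of driver below 0.05 m/s), for 0.2 s.
3. the stay is broken (knee pressed back past the in-line position) while the lid still stands up (value of joint stay_upper below 2.542 rad and value of joint lid above 1 rad), for 0.2 s.
At the end, for the whole second after the job is handed in: the lid is fully shut (within 0.03 rad) with the stay folded and the screwdriver lies at rest inside the chest (x of driver_grip in the frame of chest between -0.083 and 0.083 m and y of driver_grip in the frame of chest between -0.103 and 0.103 m and z of driver_grip in the frame of chest below 0.05 m and value of joint lid below 0.03 rad and linear speed of driver below 0.03 m/s and value of joint stay_upper below 0.5 rad); the robot touches nothing.
It fails at once if the lid falls (it turns downward faster than 1.6 rad/s) (velocity of joint lid below -1.6 rad/s).
It fails at once if the stay is pressed with more than 20 N (contact force between anything else and stay_upper above 20 N or contact force between anything else and stay_lower above 20 N).
It fails at once if the stay is forced: its foot slips more than 2.5 mm in the slot (distance of stay_foot from where it was at the start of the episode above 0.0025 m).
It fails at once if the screwdriver is dropped or thrown (faster than 0.8 m/s out of the fingers) (contact force between the fingers and driver below 0.05 N and linear speed of driver above 0.8 m/s).
It fails at once if the cup, the tin or the tape measure is moved by more than 20 mm (distance of any of blue_cup, varnish_tin, tape_measure from where it was at the start of the episode above 0.02 m).
It also fails if it takes over 72 s, if anything falls off the work surface, if the arm or the gripper's body presses on something with over 40 N, if the wrist force passes 120 N, or if a joint passes its speed limit or range.

### The arm

A 6-joint arm with a two-finger parallel gripper is mounted at the origin on the work surface; the furniture and walls round the work are solid. World frame = base frame: x ahead of the robot, y to its left, z up, the work surface at z = 0. Lengths are in m, angles in rad, forces in N, time in s.
With the tool pointing down it reaches from about 0.375 to 0.925 m from the base axis. Payload 5.7 kg.
Tool frame: the origin (TCP) lies midway between the tips of the shut fingers; the grasp point (between the pads) lies 19 mm behind it; z points along the fingers, y is the line along which they close (so a half turn about z gives the same grasp; the last joint's range is limited). The gripper opens to 88 mm and grips with 3 to 60 N. Pads are 20 mm wide; open, the fingers measure 115 mm over their backs; the gripper's body (75 mm by 178 mm) begins 61 mm behind the grasp point.
Start: joints at [1.065, 0.359, 1.51, -0, 1.272, -0.115], TCP at [0.229, 0.555, 0.223] pointing down, gripper open.
Joint ranges: [-2.97, 2.97], [-1.01, 2.36], [0.21, 2.38], [-0.96, 4.11], [0.2, 2.71], [-2.98, 2.98]. Speed limits (rad/s): [2.39, 2.39, 3.14, 3.14, 3.14, 3.14].

### API

Orientations are given as a unit quaternion [x, y, z, w].
In Python, from bench import move_ptp, servo_line, goto_joints, move_gripper, sleep, inverse_kinematics, capture, PlanningError, close_job, spot_in, silhouettes, current_clock, current_joint_pos, current_qvel, current_joint_torque, current_position, current_orientation, current_force, current_torque, current_finger_gap, current_grip_force gives the robot as it stands. Calls block until the motion is done:
- move_ptp(position, orientation): joint-space move of the TCP to a pose.
- servo_line(position, orientation=None, rate=0.15, contact_N=None): straight line of the TCP; orientation=None keeps the orientation; rate is the mean speed in m/s. With contact_N (N) it stops when the force on the tool has changed by that much, and returns True; else False.
- goto_joints(angles): joint-space move.
- move_gripper(opening): finger opening in m; the grip force is fixed at half the most; returns when the fingers have stopped.
- sleep(seconds).
- inverse_kinematics(position, orientation): joint angles nearest the present ones, or None.
- capture(name): name is "side" or "top"; returns a dict with "image" (400x640x3 uint8, blue, green, red), "range_z" (400x640 float32, m along the optical axis (not along the pixel's ray), 0 where there is no reading), "intrinsics" (3x3 intrinsics, pixels), "R" (3x3) and "t" (3): a world point X has camera coordinates R X + t. Camera axes: x right, y down, z forward; pixel columns grow to the right and rows downward; lengths in m; the calibration is good to about 2 mm. A picture is of the moment at which its call begins.
A pose or a line that the arm cannot do raises PlanningError and nothing moves.
- close_job(): hands the job in; it is judged then, once.
Trained networks look in the newest picture that a camera, given by its name, has taken for a name from the list of things; names that differ only in an ending like _2 or _b are one class to them, and where a whole thing is asked for, a point or a joint stands for the part that bears it (a point fixed in the world has none). Each returns a list of dicts, best first, with "conf" (0 to 1); they miss things now and then, are a little off and sometimes report something else, mostly with a low value. They report only what shows in the picture. A call takes as long as a camera call. They do not tell look-alikes from the thing itself.
- spot_in(camera, query): "xy" ([column, row] in pixels, amid what is visible of it).
- silhouettes(camera, query): "region" (400x640 bool, what is visible of it) and "xy" ([column, row] in pixels, amid what is visible of it).
Readings, each from a call of its own:
- current_clock(): time.
- current_joint_pos(): joint angles.
- current_qvel(): joint speeds.
- current_joint_torque(): joint torques, N m.
- current_position(): TCP position.
- current_orientation(): TCP orientation.
- current_force(): force on the tool from outside, world axes, zero at the start.
- current_torque(): the same for the moment, N m.
- current_finger_gap(): finger opening in m.
- current_grip_force(): force on a finger pad.
Only numpy, scipy, OpenCV 4.12 (cv2) and the standard library are available. Lean on these libraries where they do the work, as an engineer would, in place of code of your own. Each camera call takes 0.05 s, during which the arm holds its last target. There are 200 camera calls.

## Working session

There is one attempt and no reset: what is moved stays moved. The work goes in short steps, each a Python script; the robot and the scene stay as the last script left them, time stands still between calls to the robot, and variables do not carry over. Pictures are saved under pics/ and viewed, at most 10 in all, crops included, and the job is handed in when it is done.

```bash
mkdir -p pics; ls; cat > h.py <<'E'
from bench import *
import numpy as np, cv2
from scipy.spatial.transform import Rotation as Rn
def w(c,px,z=None,r=2):
    u,v=px; K=c["intrinsics"]
    ray=np.linalg.inv(K)@[u,v,1]; R=c["R"]; t=np.asarray(c["t"])
    if z is None:
        p=c["range_z"][int(v)-r:int(v)+r+1,int(u)-r:int(u)+r+1]; p=p[p>0]; d=np.median(p)
    else:
        o=-R.T@t; dr=R.T@ray; d=(z-o[2])/dr[2]
    return R.T@(ray*d-t)
def cloud(c,m):
    v,u=np.nonzero(m&(c["range_z"]>0)); d=c["range_z"][v,u]
    P=np.linalg.inv(c["intrinsics"])@np.vstack([u*d,v*d,d])
    return (c["R"].T@(P-np.asarray(c["t"])[:,None])).T
E
python3 - <<'E'
from h import *
for n in("top","side"):
    c=capture(n); cv2.imwrite(f"pics/{n}1.png",c["image"])
    print(n,-c["R"].T@c["t"])
    for q in["chest","lid","lid_handle","knee_tab","stay_foot","stay_upper","driver_grip","blue_cup","varnish_tin","tape_measure"]:
        for s in spot_in(n,q)[:3]:
            print(q,np.round(s["xy"]),round(s["conf"],2),np.round(w(c,s["xy"]),3))
print(current_clock(),current_orientation())
E
```

```text
pics
top [0.34532383 0.0202816  1.41023335]
chest [353. 188.] 0.76 [ 0.594 -0.038  0.091]
lid [356. 189.] 0.95 [ 0.593 -0.047  0.091]
lid [384. 280.] 0.61 [ 0.364 -0.123  0.033]
lid_handle [357. 189.] 0.83 [ 0.592 -0.049  0.091]
knee_tab [309. 183.] 0.27 [0.613 0.075 0.063]
stay_foot [389. 283.] 0.17 [ 0.355 -0.135  0.033]
stay_upper [300. 177.] 0.64 [0.629 0.101 0.064]
driver_grip [252. 204.] 0.75 [0.562 0.231 0.016]
driver_grip [252. 263.] 0.61 [0.404 0.226 0.018]
blue_cup [381. 119.] 0.59 [ 0.81  -0.121  0.005]
varnish_tin [240. 140.] 0.79 [0.714 0.253 0.118]
varnish_tin [300. 175.] 0.39 [0.633 0.101 0.066]
varnish_tin [354. 190.] 0.17 [ 0.59  -0.041  0.089]
tape_measure [388. 283.] 0.66 [ 0.354 -0.132  0.033]
side [0.41280073 0.71340847 0.66108075]
chest [309. 190.] 0.71 [0.586 0.022 0.091]
chest [215. 267.] 0.43 [0.694 0.304 0.119]
lid [307. 183.] 0.73 [ 0.598 -0.005  0.091]
lid_handle [310. 181.] 0.88 [ 0.592 -0.018  0.09 ]
knee_tab [294. 213.] 0.84 [0.607 0.083 0.07 ]
stay_foot [302. 213.] 0.58 [0.588 0.081 0.071]
stay_upper [296. 214.] 0.62 [0.603 0.084 0.069]
stay_upper [250. 163.] 0.26 [ 0.774 -0.085  0.071]
driver_grip [297. 284.] 0.86 [0.563 0.235 0.015]
driver_grip [370. 292.] 0.84 [0.413 0.225 0.017]
blue_cup [249. 163.] 0.71 [ 0.776 -0.083  0.071]
varnish_tin [216. 268.] 0.72 [0.69  0.307 0.121]
varnish_tin [294. 212.] 0.5 [0.607 0.083 0.071]
tape_measure [402. 187.] 0.72 [ 0.368 -0.113  0.034]
1.1 [ 1.94170814e-01  9.80967734e-01 -1.91662376e-05 -6.64853691e-06]
```

View pics/top1.png

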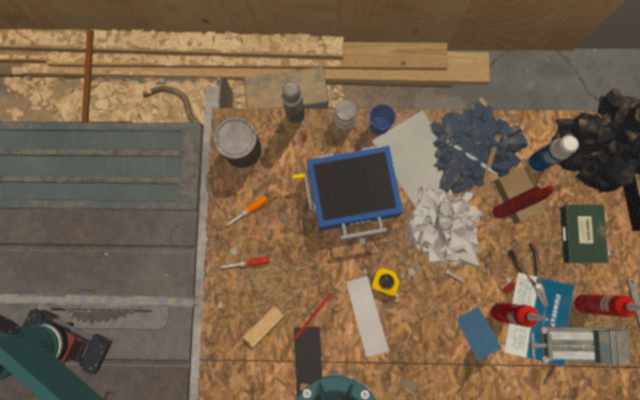

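View pics/side1.png

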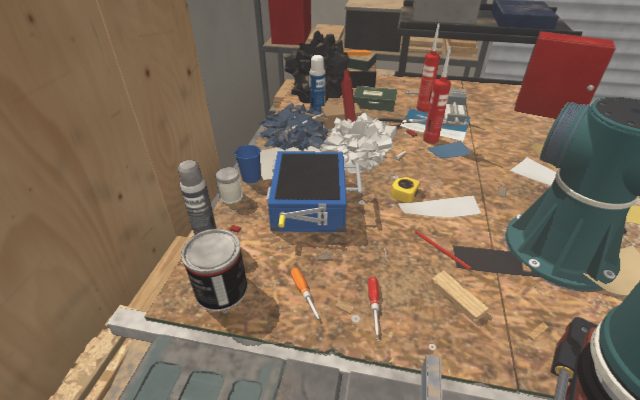

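```bash
python3 - <<'E'
import cv2,numpy as np
t=cv2.imread("pics/top1.png");s=cv2.imread("pics/side1.png")
a=cv2.resize(t[120:290,220:420],(700,595))
b=cv2.resize(s[150:310,250:450],(740,592))
cv2.imwrite("pics/c1.png",a);cv2.imwrite("pics/c2.png",b)
E
python3 - <<'E'
from h import *
c=capture("top")
m=silhouettes("top","lid")[0]["region"]
P=cloud(c,m); P=P[(P[:,2]>.082)&(P[:,2]<.1)]
r=cv2.minAreaRect((P[:,:2]*1000).astype(np.float32)); print(r,cv2.boxPoints(r),np.median(P[:,2]))
for s in silhouettes("top","driver_grip")[:3]:
    P=cloud(c,s["region"]);k=c["image"][s["region"]]
    print(s["conf"],np.median(k,axis=0),cv2.minAreaRect((P[:,:2]*1000).astype(np.float32)),np.percentile(P[:,2],[5,50,95]))
E
```

```text
((582.541015625, -36.927642822265625), (220.35240173339844, 237.12197875976562), 11.02750015258789) [[ 451.72083   58.36966]
 [ 497.0775  -174.374  ]
 [ 713.3612  -132.22495]
 [ 668.0045   100.51871]] 0.0900538505373616
0.62 [ 42.  58. 164.] ((406.28338623046875, 239.07635498046875), (20.335819244384766, 111.78302764892578), 9.38866901397705) [0.00957572 0.0160236  0.02143368]
0.52 [ 13. 106. 191.] ((549.479248046875, 244.79000854492188), (21.820192337036133, 115.25430297851562), 30.54900360107422) [0.00707905 0.01605262 0.02226499]
```

Top view: the chest is at (354,188), the handle bar at (363,232) and the tab at (299,176). There are two screwdrivers. The red one at (258,262) fits; the orange one at (257,204) is the look-alike. I'll confirm in a crop and refine the chest pose.

```bash
python3 - <<'E'
from h import *
c=capture("top")
m=silhouettes("top","lid")[0]["region"]
P0=cloud(c,np.ones((400,640),bool))
mo=cv2.morphologyEx(m.astype(np.uint8),cv2.MORPH_OPEN,np.ones((15,15),np.uint8))>0
P=cloud(c,mo); P=P[(P[:,2]>.08)&(P[:,2]<.1)]
r=cv2.minAreaRect((P[:,:2]*1000).astype(np.float32)); print(r)
ang=np.radians(11); 
from scipy.spatial.transform import Rotation
# handle points: in chest frame
a=np.radians(r[2] if r[2]<45 else r[2]-90); ctr=np.array(r[0])/1000
ex=np.array([np.cos(a),np.sin(a)]);ey=np.array([-ex[1],ex[0]])
for n in("top","side"):
    c=capture(n); P=cloud(c,np.ones((400,640),bool)); L=np.c_[(P[:,:2]-ctr)@ex,(P[:,:2]-ctr)@ey,P[:,2]]
    top=L[(abs(L[:,0])<.12)&(abs(L[:,1])<.15)&(L[:,2]>.086)&(L[:,2]<.1)]
    print(n,"slab",np.percentile(top[:,:2],[1,50,99],axis=0).round(4))
    h=L[(L[:,0]<-.105)&(L[:,0]>-.16)&(abs(L[:,1])<.09)&(L[:,2]>.05)&(L[:,2]<.1)]
    print("handle",len(h),np.median(h,0).round(4),np.percentile(h,[3,97],axis=0).round(4))
    k=h[abs(h[:,1])<.045]; print(np.polyfit(k[:,1],k[:,0],1))
    t=L[(L[:,1]>.118)&(L[:,1]<.17)&(abs(L[:,0])<.1)&(L[:,2]>.03)&(L[:,2]<.1)]
    print("stay",len(t),np.percentile(t,[3,50,97],axis=0).round(4))
E
```

```text
((602.279052734375, -40.72175598144531), (187.80453491210938, 222.1939697265625), 10.759902000427246)
top slab [[-0.1053 -0.1093]
 [-0.0025 -0.0007]
 [ 0.0883  0.1075]]
handle 233 [-0.1232 -0.0005  0.0859] [[-0.129  -0.0557  0.0808]
 [-0.1074  0.0538  0.0914]]
[ 0.00276433 -0.12342515]
stay 124 [[-0.0368  0.1183  0.0573]
 [ 0.0504  0.1229  0.0696]
 [ 0.062   0.1516  0.0872]]
side slab [[-0.104  -0.1091]
 [-0.0012  0.019 ]
 [ 0.0879  0.1106]]
handle 164 [-0.1227  0.008   0.0869] [[-0.1292 -0.0523  0.0823]
 [-0.107   0.0574  0.0894]]
[-0.03406227 -0.12339754]
stay 350 [[-0.0383  0.1182  0.045 ]
 [ 0.0144  0.1223  0.0691]
 [ 0.0599  0.1536  0.0867]]
```

View pics/c1.png

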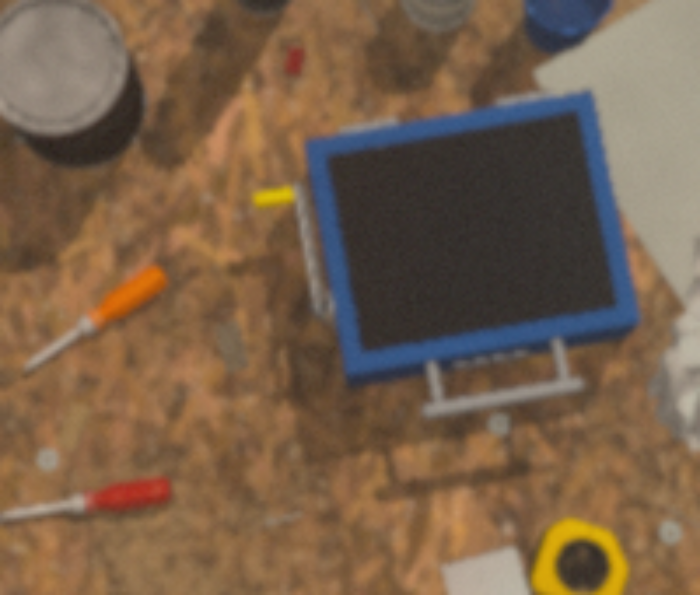

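View pics/c2.png

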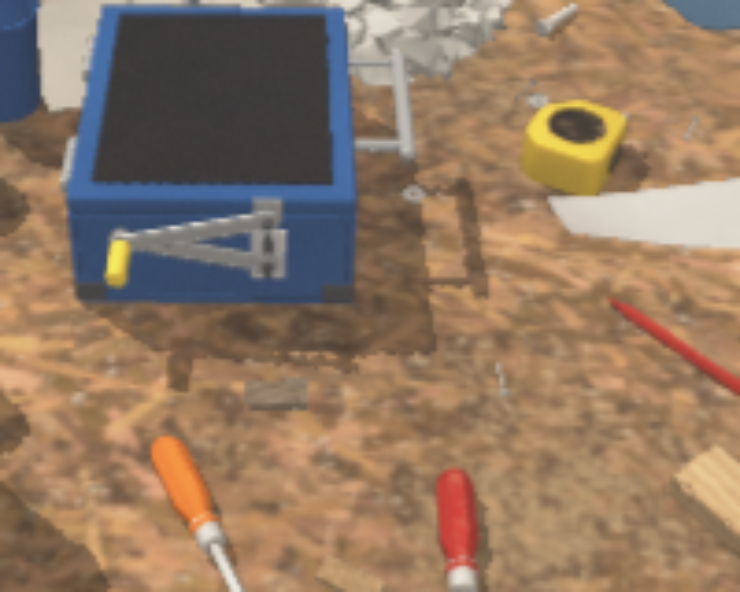

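The crops confirm it: the red screwdriver's handle is at c1 (130,492), with its end to the right and its blade to the left, and the orange one is not meant. The stay is folded on the left with the yellow tab at c1 (273,196). The handle bar on two posts is also clear. Next I check IK for the whole plan.

```bash
cat >> h.py <<'E'
YAW=np.radians(10.9); EX=np.array([np.cos(YAW),np.sin(YAW),0]); EY=np.array([-EX[1],EX[0],0]); EZ=np.array([0,0,1.])
O=np.array([.60228,-.04072,0])+.001*EX      # chest origin
def C(x,y,z): return O+x*EX+y*EY+z*EZ
def ori(a,flip=1,ex=EX):
    "tool points along ex*sin(a)-z*cos(a), closing in the vertical plane of ex"
    ey=np.cross(EZ,ex); d=np.sin(a)*ex-np.cos(a)*EZ; tx=flip*ey
    return Rn.from_matrix(np.c_[tx,np.cross(d,tx),d]).as_quat()
def tdir(q): return Rn.from_quat(q).as_matrix()[:,2]
BACK=.013; R0=np.hypot(.215,.007); P0=np.arctan2(.007,.215)
def hpos(th): p=th+P0; return C(.09-R0*np.cos(p),0,.075+R0*np.sin(p))
def alpha(th): return max(np.radians(45)-th*np.radians(45)/1.35, -.05)
FL=1
def hpose(th,back=BACK):
    q=ori(alpha(th),FL); return hpos(th)+back*tdir(q),q
def theta():
    "lid angle if the bar sits midway between the pads, BACK behind the TCP"
    p=current_position()-BACK*tdir(current_orientation())-C(.09,0,.075)
    return np.arctan2(p[2],-p@EX)-P0
E
python3 - <<'E'
import h; from h import *
for f in(1,-1):
    h.FL=f; print("flip",f)
    for th in(0,.3,.7,1.1,1.42): j=inverse_kinematics(*hpose(th)); print(th,None if j is None else np.round(j,2))
    p,q=hpose(0,-.07); j=inverse_kinematics(p,q); print("pre",None if j is None else np.round(j,2))
    q=ori(np.radians(55),f)
    for k in(-.08,0,.04):
        j=inverse_kinematics(C(.0,.148,.125)+k*tdir(q),q); print("tab",None if j is None else np.round(j,2))
c=capture("top"); i=c["image"].astype(int); m=silhouettes("top","driver_grip")
for s in m[:2]:
    r=s["region"]&(i[...,2]>2.2*i[...,1])&(i[...,2]>90); 
    if r.sum()<20: continue
    P=cloud(c,r); P=P[P[:,2]>.006]; print(len(P),cv2.minAreaRect((P[:,:2]*1000).astype(np.float32)),P.mean(0),np.percentile(P[:,2],95),i[s["region"]].mean(0))
E
```

```text
flip 1
0 None
0.3 [-0.57  0.21  2.3   1.22  0.44 -1.85]
0.7 [-0.36  0.13  1.95  0.29  0.75 -0.74]
1.1 [-0.22  0.26  1.57  0.06  1.17 -0.43]
1.42 [-0.14  0.44  1.25 -0.01  1.49 -0.33]
pre None
tab None
tab None
tab None
flip -1
0 None
0.3 [-0.57  0.21  2.3   1.22  0.44  1.29]
0.7 [-0.36  0.13  1.95  0.29  0.75  2.4 ]
1.1 [-0.22  0.26  1.57  0.06  1.17  2.71]
1.42 [-0.14  0.44  1.25 -0.01  1.49  2.81]
pre None
tab None
tab None
tab None
133 ((409.25933837890625, 213.30194091796875), (17.52524757385254, 55.849300384521484), 8.714096069335938) [0.40919139 0.2115863  0.0174543 ] 0.02293716412335569 [ 66.45804196  84.37762238 156.33566434]
```

```bash
python3 - <<'E'
import h; from h import *
def rng(f,al=range(-40,75,5)):
    return [a for a in al if f(np.radians(a)) is not None]
for th in(0,.1,.2,.3,.5,.7,.9,1.1,1.3,1.42):
    def f(a):
        q=ori(a); return inverse_kinematics(hpos(th)+BACK*tdir(q),q)
    r=rng(f); print(th,r[:1],r[-1:],np.round(f(np.radians(r[-1])),2))
for k in(-.06,0,.04):
  for dr in(np.radians(55),):
    def f(a):
        q=ori(a); return inverse_kinematics(C(.02,.148,.125)+k*np.array([EX*np.sin(dr)-EZ*np.cos(dr)])[0],q)
    r=rng(f); print("tab",k,r)
for th in (0,):
  for b in(-.06,-.03):
    def f(a):
        q=ori(a); return inverse_kinematics(hpos(th)+b*tdir(q),q)
    print("pre",b,rng(f))
for a in (0,8):
    q=Rn.from_matrix(np.c_[EX*1,-EY,-EZ]).as_quat()
    for x in(-.03,): print("place",inverse_kinematics(C(x,0,.01),q),inverse_kinematics(C(x,0,.2),q))
E
```

```text
0 [-40] [30] [-0.54  0.36  2.32  1.41  0.34 -2.06]
0.1 [-40] [35] [-0.6   0.33  2.36  1.59  0.42 -2.28]
0.2 [-40] [35] [-0.59  0.27  2.33  1.39  0.42 -2.06]
0.3 [-40] [40] [-0.64  0.25  2.37  1.55  0.49 -2.24]
0.5 [-40] [45] [-0.65  0.19  2.35  1.55  0.56 -2.22]
0.7 [-40] [50] [-0.64  0.16  2.33  1.61  0.6  -2.24]
0.9 [-40] [60] [-0.66  0.23  2.37  1.92  0.76 -2.55]
1.1 [-40] [65] [-0.6   0.27  2.34  2.05  0.81 -2.62]
1.3 [-40] [70] [-0.53  0.33  2.31  2.2   0.88 -2.71]
1.42 [-40] [70] [-0.48  0.34  2.26  2.22  0.83 -2.68]
tab -0.06 [-40, -35, -30, -25, -20, -15, -10, -5, 0, 5, 10, 15, 20, 25, 30, 45]
tab 0 [-40, -35, -30, -25, -20, -15, -10, -5, 0, 5, 10, 15, 20, 25, 30, 45]
tab 0.04 [-40, -35, -30, -25, -20, -15, -10, -5, 0, 5, 10, 15, 20, 25, 30, 45]
pre -0.06 [-40, -35, -30, -25, -20, -15, -10, -5, 0, 5, 10, 15, 20, 25, 30]
pre -0.03 [-40, -35, -30, -25, -20, -15, -10, -5, 0, 5, 10, 15, 20, 25, 30]
place [-2.00324865e-01  5.89302716e-01  1.75487800e+00 -4.44089210e-16
  7.97411934e-01  1.18023057e+00] [-2.00324865e-01  3.45467723e-01  1.59188728e+00 -4.44089210e-16
  1.20423765e+00  1.18023057e+00]
place [-2.00324865e-01  5.89302716e-01  1.75487800e+00 -4.44089210e-16
  7.97411934e-01  1.18023057e+00] [-2.00324865e-01  3.45467723e-01  1.59188728e+00 -4.44089210e-16
  1.20423765e+00  1.18023057e+00]
```

```bash
cat >> h.py <<'E'
def alpha(th): return np.radians(20)
E
python3 - <<'E'
from h import *
ref=None
for th in np.arange(0,1.46,.2): print(round(th,1),np.round(inverse_kinematics(*hpose(th)),2))
p,q=hpose(0,-.07); move_gripper(.028); move_ptp(p+[0,0,.03],q); servo_line(p,q)
t=current_clock(); p,q=hpose(0); print("contact",servo_line(p,q,rate=.1,contact_N=5),current_position()-p)
move_gripper(0.0); print("gap",current_finger_gap(),current_grip_force(),current_force(),current_clock()-t,theta())
c=capture("side"); cv2.imwrite("pics/g.png",cv2.resize(c["image"][100:280,220:460],(800,600)))
E
```

```text
0.0 [-0.43  0.33  2.19  0.55  0.39 -1.1 ]
0.2 [-0.42  0.24  2.13  0.41  0.52 -0.94]
0.4 [-0.4   0.18  2.06  0.33  0.64 -0.83]
0.6 [-0.37  0.15  1.98  0.27  0.74 -0.74]
0.8 [-0.33  0.14  1.88  0.24  0.82 -0.66]
1.0 [-0.3   0.16  1.79  0.21  0.89 -0.59]
1.2 [-0.26  0.2   1.69  0.18  0.95 -0.53]
1.4 [-0.23  0.25  1.6   0.17  0.98 -0.49]
contact False [ 2.04632340e-04 -9.03733847e-05  4.33009199e-04]
gap 0.010344892736474076 30.00232368707657 [-7.63632092 -6.37564791  3.92192917] 1.4166000000000007 -0.0009528833578498694
```

View pics/g.png

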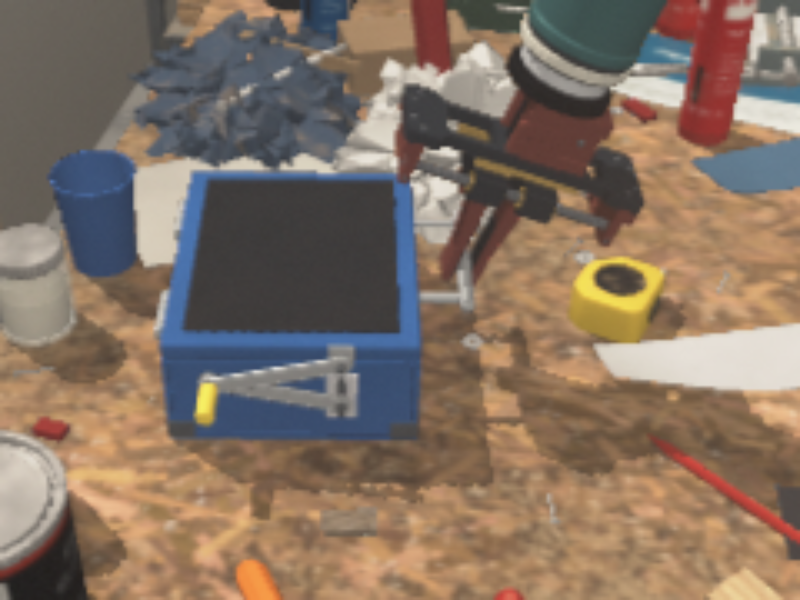

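The fingers hold the handle bar at crop (465,275), with a gap of 10.3 mm that matches its thickness. Lifting now.

```bash
python3 - <<'E'
from h import *
for th in np.arange(.1,1.16,.105):
    servo_line(*hpose(th),rate=.1)
    print(round(th,2),current_force().round(1),round(theta(),3),round(current_clock(),1))
move_gripper(.018); print(current_finger_gap(),current_force(),theta())
th=1.16
p,q=hpose(1.46)
hit=servo_line(p,q,rate=.03,contact_N=9)
print("end",hit,theta(),current_force().round(1),current_clock())
E
```

```text
0.1 [-5.9 -6.1 -1.1] 0.098 7.1
0.2 [-7.7 -7.   0.1] 0.201 7.5
0.31 [-9.1 -8.3  1.8] 0.304 7.9
0.42 [-12.5  -9.    4.9] 0.405 8.2
0.52 [-17.3 -10.6   8.8] 0.506 8.6
0.62 [-18.4  -7.8  14.2] 0.611 9.0
0.73 [-16.   -4.9  15.2] 0.72 9.4
0.84 [-12.5  -1.4  14.4] 0.831 9.8
0.94 [-6.5 -0.1 10.4] 0.941 10.1
1.05 [-4.2  0.9  6.9] 1.049 10.5
1.15 [-1.   2.1  5.8] 1.156 10.9
0.018144226287502237 [ 0.48363299  0.3221454  -0.49086689] 1.1474031661728832
end True 1.3418976289961404 [-1.8 -1.1  0.5] 12.6333
```

```bash
python3 - <<'E'
from h import *
sleep(.3); print(current_force().round(1),theta())
q=current_orientation(); p0=current_position(); tg=np.cos(1.34)*EZ+np.sin(1.34)*EX
for k in range(1,9):
    servo_line(p0+tg*.0015*k,q,rate=.03); print(k,current_force().round(1),current_force()@tg)
    if abs(current_force()@tg)>8: break
sleep(.3); print(current_force().round(1))
c=capture("side"); cv2.imwrite("pics/e.png",cv2.resize(c["image"][60:260,200:467],(800,600)))
print([ (s["xy"],s["conf"],w(c,s["xy"])) for s in spot_in("side","knee_tab")[:1]])
E
```

```text
[-0.2 -0.1  0.2] 1.3410382110985137
1 [-4.1 -1.9  1.5] -3.873468061229286
2 [-7.4 -3.   2.3] -7.072182498185726
3 [-11.7  -3.3   3.6] -10.92048673069784
[-10.4  -3.1   3.4]
[([292.0, 185.2], 0.78, array([0.60752915, 0.08390884, 0.15110501]))]
```

View pics/e.png

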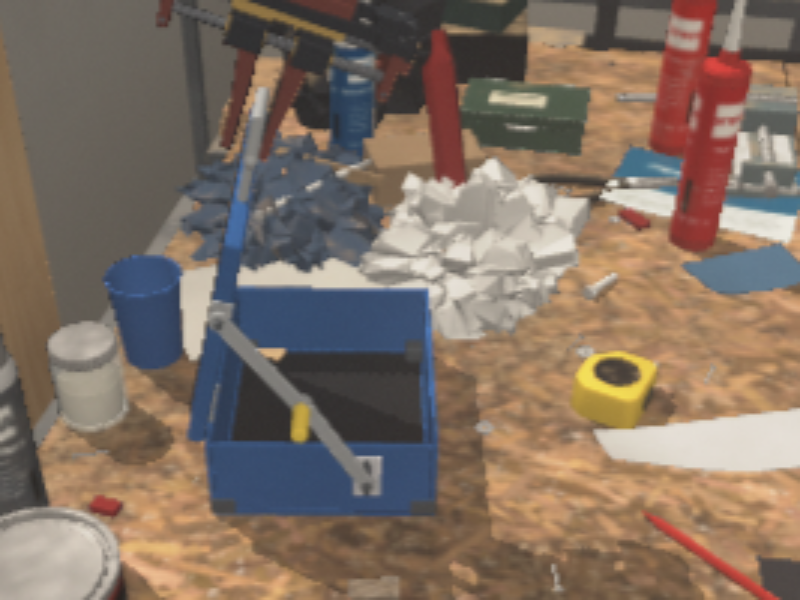

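Lid up, with the handle between the fingers at crop (258,110). The bars are close to in line, and the knee is at crop (301,410). I'll push slightly more, then ease back.

```bash
python3 - <<'E'
from h import *
q=current_orientation(); p0=current_position(); tg=np.cos(1.36)*EZ+np.sin(1.36)*EX
def tab(): 
    c=capture("side"); s=spot_in("side","knee_tab"); 
    if s: p=w(c,s[0]["xy"])-O; print("tab",np.round([p@EX,p@EY,p[2]],4),s[0]["xy"])
for k in range(1,5):
    servo_line(p0+tg*.001*k,q,rate=.03); f=current_force()@tg; print(k,round(f,1),round(theta(),4))
    if f<-14: break
sleep(.5); tab(); p0=current_position()
for k in range(1,12):
    h=servo_line(p0-tg*.002*k,q,rate=.03); f=current_force()@tg; print(k,round(f,1),round(theta(),4))
    if f>7: break
sleep(.3); tab(); print(current_clock())
c=capture("side"); cv2.imwrite("pics/f.png",cv2.resize(c["image"][60:260,200:467],(800,600)))
E
```

```text
1 -6.9 1.3435
2 -8.8 1.3454
3 -11.7 1.3465
4 -13.0 1.3474
tab [0.0351 0.1237 0.1545] [288.4, 184.6]
1 -3.4 1.336
2 -0.2 1.3306
3 0.1 1.3203
4 0.4 1.3089
5 0.1 1.2988
6 0.3 1.2893
7 -0.1 1.2796
8 -0.8 1.2702
9 2.0 1.2639
10 5.9 1.2611
11 10.1 1.2588
tab [0.0188 0.12   0.1606] [296.0, 181.3]
18.9333
```

View pics/f.png

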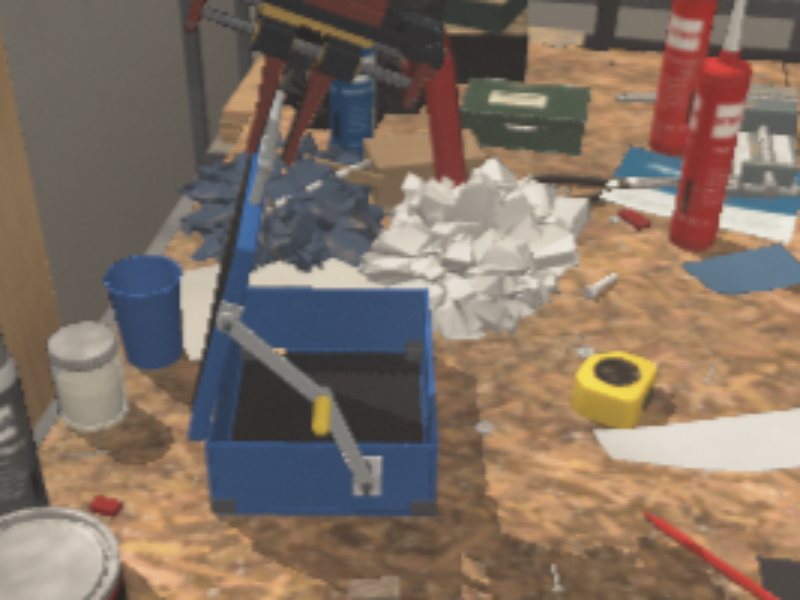

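The knee now bends forward, toward the robot, at crop (322,400). That is the opposite side from the folded position, and 10 N of easing back is resisted, so the stay is locked. I'll release and pick up the red screwdriver.

```bash
cat >> h.py <<'E'
B=np.radians(8)
def dori(tip,s=1):
    tip=np.array([tip[0],tip[1],0]); d=np.sin(B)*tip-np.cos(B)*EZ; ty=s*np.cross(EZ,tip)
    return Rn.from_matrix(np.c_[np.cross(ty,d),ty,d]).as_quat()
DG=np.array([.4075,.2251,.004]); TIP=np.array([-.1515,.988])
E
python3 - <<'E'
from h import *
for s in(1,-1):
    for j in(inverse_kinematics(DG,dori(TIP,s)),inverse_kinematics(C(-.03,0,.01),dori(EX,s))): print(s,None if j is None else np.round(j,2))
q=current_orientation(); p=current_position(); tg=np.cos(1.3)*EZ+np.sin(1.3)*EX
servo_line(p+tg*.007,q,rate=.05); move_gripper(.04); print(current_force())
servo_line(current_position()-.1*tdir(q),q,rate=.15)
print(current_force(),current_clock())
c=capture("side"); s=spot_in("side","knee_tab"); m=silhouettes("side","knee_tab")[0]["region"]
i=c["image"].astype(int); y=(i[...,2]>150)&(i[...,1]>120)&(i[...,0]<90)
P=cloud(c,cv2.dilate(m.astype(np.uint8),np.ones((9,9)))>0)
P=cloud(c,(cv2.dilate(m.astype(np.uint8),np.ones((9,9)))>0)&y)-O
L=np.c_[P@EX,P@EY,P[:,2]]; L=L[L[:,1]>.1]; print(len(L),np.percentile(L,[5,50,95],axis=0).round(4),s[0]["xy"])
E
```

```text
1 None
1 [-0.24  0.55  1.87  0.1   0.59 -2.08]
-1 [ 0.24  0.5   2.04  0.25  0.6  -0.12]
-1 [-0.24  0.55  1.87  0.1   0.59  1.06]
[ 0.4858872  -0.62895468 -0.01030882]
[-0.20257015 -0.06048354  0.39215957] 20.7167
64 [[-0.0094  0.1265  0.1284]
 [-0.0047  0.1461  0.135 ]
 [ 0.0009  0.1541  0.1371]] [292.7, 183.1]
```

```bash
python3 - <<'E'
from h import *
q=dori(TIP,-1); move_gripper(.05)
move_ptp(DG+[0,0,.1],q); servo_line(DG+[0,0,.0],q,rate=.12,contact_N=6); print(current_position())
move_gripper(0.0); print("gap",current_finger_gap(),current_grip_force())
servo_line(DG+[0,0,.25],q,rate=.25); print(current_finger_gap())
q=dori(EX,-1)
move_ptp(C(-.09,0,.25),q); servo_line(C(-.03,0,.10),q,rate=.15)
h=servo_line(C(-.03,0,.008),q,rate=.04,contact_N=3); print("floor",h,current_position(),current_finger_gap(),current_clock())
c=capture("top"); cv2.imwrite("pics/p.png",cv2.resize(c["image"][120:290,240:440],(700,595)))
E
```

```text
[0.40802522 0.2251491  0.00444495]
gap 0.019992334576825255 29.990852725959485
0.019939559983871535
floor True [ 0.57382249 -0.04618945  0.00922911] 0.01979941978697746 30.0083
```

View pics/p.png

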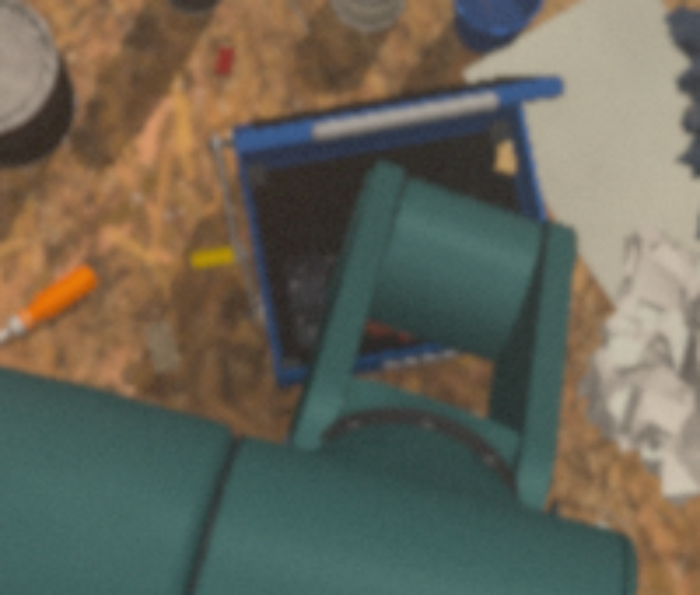

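The screwdriver handle is in the chest under the gripper, and floor contact came at the expected height (9.2 mm). I'll release and scan poses for pressing the tab.

```bash
python3 - <<'E'
from h import *
move_gripper(.045); q=current_orientation(); servo_line(current_position()-.2*tdir(q),q,rate=.2)
print(current_clock())
D=EX*.82-EZ*.57; T=C(-.004,.147,.128)
def full(a,az,ro):
    e=np.cos(az)*EX+np.sin(az)*EY; ey=np.cross(EZ,e); d=np.sin(a)*e-np.cos(a)*EZ
    tx=np.cos(ro)*ey+np.sin(ro)*np.cross(d,ey); return Rn.from_matrix(np.c_[tx,np.cross(d,tx),d]).as_quat(),d
out=[]
for a in(25,30,35,40,45,50,55):
  for az in(-30,-20,-10,0,10,20,30):
    for ro in(0,90,180,-90):
      q,d=full(*np.radians([a,az,ro])); 
      js=[inverse_kinematics(T+k*D,q) for k in(-.05,-.008,.015,.035)]
      if all(j is not None for j in js):
        out.append((np.degrees(np.arccos(d@D/np.linalg.norm(D))),a,az,ro,np.abs(np.diff(js,axis=0)).max(),np.round(js[1],2)))
for o in sorted(out,key=lambda o:o[0])[:10]: print(o)
E
```

```text
31.8
(np.float64(12.738342167163971), 45, 10, 0, np.float64(0.16379180814124972), array([-0.2 ,  0.35,  2.32,  2.08,  0.45, -2.56]))
(np.float64(12.738342167163971), 45, 10, 90, np.float64(0.16379180814124972), array([-0.2 ,  0.35,  2.32,  2.08,  0.45, -0.98]))
(np.float64(12.738342167163971), 45, 10, 180, np.float64(0.16379180814124972), array([-0.2 ,  0.35,  2.32,  2.08,  0.45,  0.59]))
(np.float64(12.738342167163971), 45, 10, -90, np.float64(0.16379180814124883), array([-0.2 ,  0.35,  2.32,  2.08,  0.45,  2.16]))
(np.float64(12.738342167164028), 45, -10, 90, np.float64(0.10071083014944548), array([ 0.1 ,  0.35,  2.33,  3.32,  0.33, -1.68]))
(np.float64(12.738342167164028), 45, -10, 180, np.float64(0.10071083014944548), array([ 0.1 ,  0.35,  2.33,  3.32,  0.33, -0.11]))
(np.float64(12.738342167164028), 45, -10, -90, np.float64(0.10071083014944548), array([0.1 , 0.35, 2.33, 3.32, 0.33, 1.46]))
(np.float64(16.85998017238722), 40, 10, 0, np.float64(0.18985130125844218), array([-0.16,  0.31,  2.25,  1.71,  0.33, -2.13]))
(np.float64(16.85998017238722), 40, 10, 90, np.float64(0.1898513012584404), array([-0.16,  0.31,  2.25,  1.71,  0.33, -0.56]))
(np.float64(16.85998017238722), 40, 10, 180, np.float64(0.18985130125844218), array([-0.16,  0.31,  2.25,  1.71,  0.33,  1.01]))
```

```bash
cat >> h.py <<'E'
def full(a,az,ro):
    e=np.cos(az)*EX+np.sin(az)*EY; ey=np.cross(EZ,e); d=np.sin(a)*e-np.cos(a)*EZ
    tx=np.cos(ro)*ey+np.sin(ro)*np.cross(d,ey); return Rn.from_matrix(np.c_[tx,np.cross(d,tx),d]).as_quat()
LK=.095; F0=np.array([-.004,.128])-LK*np.array([np.cos(.96),np.sin(.96)])
def arc(s):
    "tool tip on the tab's front when the knee has gone s from locked"
    f=.96-s/LK; n=np.array([np.sin(f),-np.cos(f)]); k=F0+LK*np.array([np.cos(f),np.sin(f)])-.0065*n
    return C(k[0],.15,k[1])
E
python3 - <<'E'
from h import *
q=full(*np.radians([45,10,180])); D=EX*.82-EZ*.57
move_gripper(0.0)
a=arc(0); move_ptp(a-.09*D+[0,0,.05],q); servo_line(a-.012*D,q,rate=.15); sleep(.2); f0=current_force()
print(current_clock(),f0.round(2)); s=-.010; c0=None
while s<.036:
    servo_line(arc(s) if s>0 else a+s*D,q,rate=.04)
    f=np.linalg.norm(current_force()-f0); print(round(s*1000),round(f,1),end="; ")
    if c0 is None and f>1.5: c0=s
    if f>13: print("HIGH"); break
    s+=.002
print(c0,current_force()-f0,current_clock())
c=capture("side"); cv2.imwrite("pics/k.png",cv2.resize(c["image"][60:260,200:467],(800,600)))
E
```

```text
34.8 [ 0.08 -0.53 -0.25]
-10 0.8; -8 1.2; -6 1.1; -4 0.4; -2 2.4; 0 4.6; 2 4.6; 4 4.0; 6 2.9; 8 4.4; 10 5.1; 12 5.0; 14 5.4; 16 5.5; 18 5.2; 20 5.3; 22 2.9; 24 4.7; 26 5.8; 28 4.7; 30 4.6; 32 5.1; 34 5.0; -0.002 [-4.70000029 -1.42248378  0.73201363] 40.55
```

View pics/k.png

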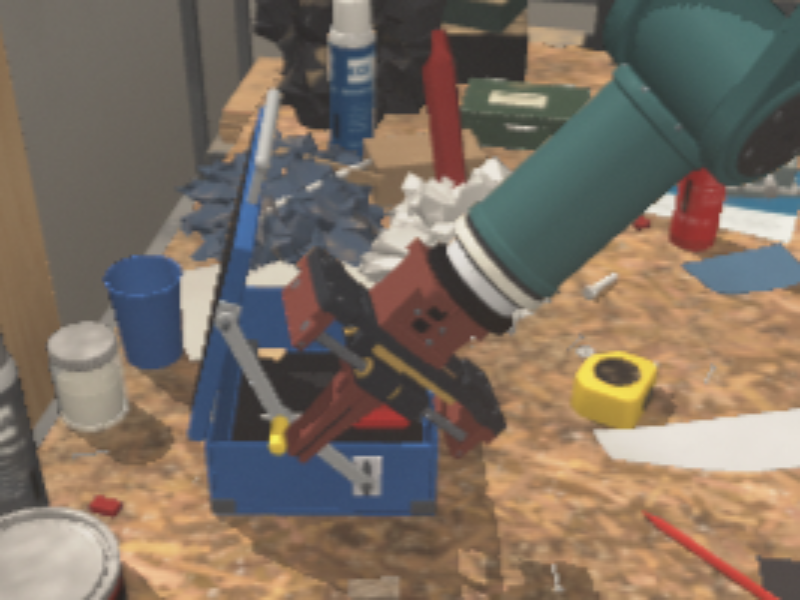

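The knee is at crop (280,430), bent well to the rear, and the lid is still up. I'll retract and check that it stays, then lower the lid by its handle.

```bash
python3 - <<'E'
from h import *
D=EX*.82-EZ*.57
def tab(): 
    c=capture("side"); s=spot_in("side","knee_tab"); 
    if s: p=w(c,s[0]["xy"])-O; print("tab",np.round([p@EX,p@EY,p[2]],4),s[0]["xy"])
tab(); q=current_orientation(); servo_line(current_position()-.1*D+[0,0,.02],q,rate=.15); sleep(.2); tab()
# actual lid angle from the handle / slab edge
c=capture("top"); P=cloud(c,np.ones((400,640),bool))-C(.09,0,.075); L=np.c_[P@EX,P@EY,P[:,2]]
h=L[(abs(L[:,1])<.045)&(L[:,2]>.19)&(L[:,2]<.23)&(abs(L[:,0])<.12)]
print(len(h),np.median(h,0), np.arctan2(np.median(h[:,2])-.005,-np.median(h[:,0]))-P0)
move_gripper(.04); p,q=hpose(1.28,-.09); move_ptp(p,q); p,q=hpose(1.28); 
print("hit",servo_line(p,q,rate=.12,contact_N=5),current_position()-p,current_clock(),current_force())
tab()
E
```

```text
tab [0.0418 0.1233 0.1459] [285.5, 187.6]
tab [0.0415 0.1232 0.145 ] [285.7, 187.9]
200 [-5.36865294e-02 -3.67371509e-05  2.13162532e-01] 1.2858432970177958
hit False [ 3.28785595e-04 -8.76809783e-05  7.52715827e-04] 45.075 [-0.02676586  0.40231878  1.12493473]
tab [0.0383 0.1219 0.1462] [287.2, 187.1]
```

```bash
python3 - <<'E'
from h import *
def yel():
    c=capture("side"); i=c["image"].astype(int); m=(i[...,2]>130)&(i[...,1]>100)&(i[...,0]<80); m[:,330:]=0;m[:170]=0;m[250:]=0;m[:,:270]=0
    P=cloud(c,m)-O; return np.argwhere(m).mean(0)[::-1].round(1),np.round([np.median(P@EX),np.median(P@EY),np.median(P[:,2])],4)
print(yel())
move_gripper(0.0); print("gap",current_finger_gap(),current_force().round(1),theta())
for th in np.r_[np.arange(1.25,.05,-.1),.1]:
    servo_line(*hpose(th),rate=.09); print(round(th,2),current_force().round(1),round(theta(),3))
    if th>1.1: print(yel())
print(current_clock())
E
```

```text
(array([297.9, 225.7]), array([0.0236, 0.1353, 0.0018]))
gap 0.010140467980206692 [1.5 1.1 0.2] 1.2830165950003078
1.25 [3.1 0.9 0.1] 1.252
(array([297.3, 227.2]), array([0.0262, 0.1338, 0.0016]))
1.15 [-3.9  0.2  5.4] 1.146
(array([297.3, 230.2]), array([0.0292, 0.1326, 0.0012]))
1.05 [-3.5  0.2  2.6] 1.044
0.95 [-2.1 -1.3  0.2] 0.945
0.85 [-2.5 -2.2 -2.5] 0.845
0.75 [ 0.7 -0.6 -3.7] 0.747
0.65 [ 1.8  1.6 -6.7] 0.647
0.55 [ 1.4  2.5 -4.2] 0.548
0.45 [ 0.5  2.6 -4.5] 0.449
0.35 [ 0.3  3.9 -4. ] 0.349
0.25 [-1.5  2.8 -2.9] 0.249
0.15 [-4.   2.4 -2.7] 0.15
0.1 [-4.1  2.  -3.3] 0.1
50.7333
```

Lid under control at 0.1 rad, so I finish closing gently, release and verify.

```bash
python3 - <<'E'
from h import *
servo_line(*hpose(.03),rate=.05)
p,q=hpose(-.03); h=servo_line(p,q,rate=.03,contact_N=9); print(h,theta(),current_force().round(1))
move_gripper(.028); print(current_force().round(1))
servo_line(current_position()-.09*tdir(q),q,rate=.12); move_ptp(current_position()+[-.03,0,.1],q)
c=capture("side"); cv2.imwrite("pics/z.png",cv2.resize(c["image"][60:260,200:467],(800,600)))
c=capture("side"); P=cloud(c,np.ones((400,640),bool))-O; L=np.c_[P@EX,P@EY,P[:,2]]
h=L[(L[:,0]<-.105)&(L[:,0]>-.16)&(abs(L[:,1])<.05)&(L[:,2]>.05)&(L[:,2]<.13)]; print("handle z",np.median(h[:,2]))
t=L[(abs(L[:,0])<.08)&(abs(L[:,1])<.1)&(L[:,2]>.08)&(L[:,2]<.13)]; print(np.polyfit(t[:,0],t[:,2],1),current_clock())
E
```

```text
True -0.01641943245846935 [ 4.7 -0.4 -4.2]
[ 0.2  0.9 -0.1]
handle z 0.08710088835486741
[0.00066229 0.09142919] 53.5667
```

View pics/z.png

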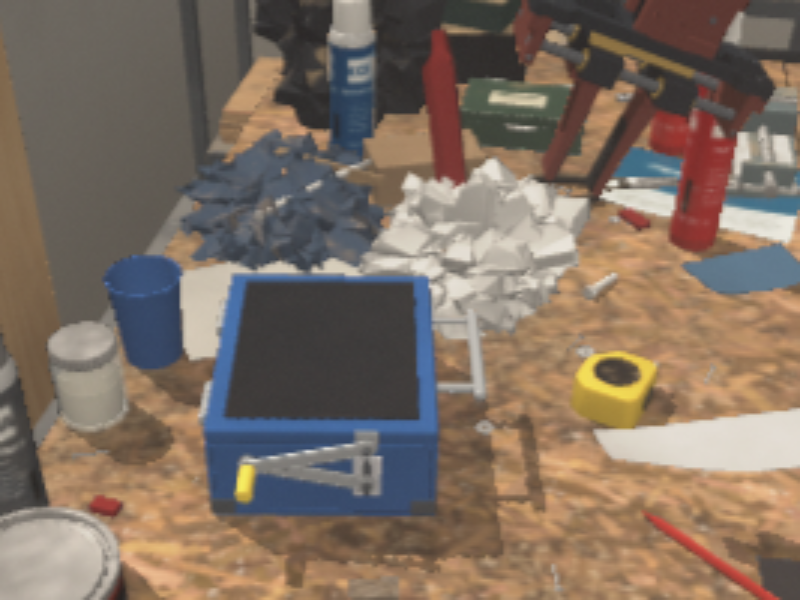

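The lid is shut: its top slope is 0.0007 and the handle is back at its starting height. The stay is folded with the tab at crop (244,482), the gripper is clear, and the cup and tape measure are where they were.

```bash
python3 -c "
from bench import *
print(close_job())"
```

```text
the job is handed in; nothing more can be done
None
```

I handed the job in at about 54 s: the lid locked open, the red screwdriver was laid inside, the stay was broken with the lid still up, and the lid was lowered by its handle until shut; the judge's verdict was not shown.

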